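# Empty and park the indexing carousel, sorting its canisters by their lid mark

### The arm

A 6-joint arm with a two-finger parallel gripper is mounted at the origin on a cart in front of the work surface, level with it; the furniture and walls round the work are solid. World frame = base frame: x ahead of the robot, y to its left, z up, the work surface at z = 0. Lengths are in m, angles in degrees, forces in N, time in s.
With the tool pointing down it reaches from about 0.375 to 0.75 m from the base axis. Payload 9 kg.
Tool frame: the origin (TCP) lies where the fingers leave the gripper's body, on its centre line; the fingertips stand 73 mm ahead of it and the grasp point (between the pads) lies 54 mm ahead of it (robot.tip_reach is the distance from the TCP to the fingertips, in m); z points along the fingers, y is the line along which they close (so a half turn about z gives the same grasp; the last joint's range is limited). The gripper opens to 85 mm and grips with 20 to 120 N. Pads are 22 mm wide; open, the fingers measure 114 mm over their backs; the gripper's body (76 mm by 85 mm) begins 54 mm behind the grasp point. The pads swing forward as they close: fully open they stand 13 mm farther back than shut.
Start: joints at [60.407, 5.964, 5.575, 89.605, 0, 77.527], TCP at [0.177, 0.573, 0.304] pointing down, gripper open.
Joint ranges: [-171.21, 171.21], [-48.23, 106.86], [-62.78, 66.21], [-105.2, 120.99], [-86.42, 89.51], [-180, 180]. Speed limits (degrees/s): [127.2, 127.2, 147.25, 180, 180, 180].

### API

Orientations are given as [roll, pitch, yaw] about the fixed x, y, z axes, in that order (R = Rz(yaw) Ry(pitch) Rx(roll)).
In Python, from plant import robot gives the robot as it stands. Calls block until the motion is done:
- robot.move_pose(position, orientation): joint-space move of the TCP to a pose.
- robot.line_to(position, vel=0.15, rotation=None, guard=None): straight line of the TCP; rotation=None keeps the orientation; vel is the mean speed in m/s. With guard (N) it stops when the force on the tool has changed by that much, and returns True; else False.
- robot.goto_joints(angles): joint-space move.
- robot.set_gripper(opening): finger opening in m; the grip force is fixed at half the most; returns when the fingers have stopped.
- robot.pause(seconds).
- robot.ik(position, orientation): joint angles nearest the present ones, or None.
- robot.observe(): the state.
- robot.grab_frame(name): name is "scene" or "top" or "wrist"; returns the picture (480x640x3 uint8, blue, green, red); there is no depth.
- robot.get_calibration(name): a dict with "vertical_fov" (degrees; the focal length in pixels is half the picture's height over the tangent of half this angle, whatever the lens; pixels are square), "cx", "cy" (the principal point, pixels), "k1" (the pictures are not rectified: a ray, as slopes to the right and down, at radius r is drawn at 1 + k1 r^2 times it, then the intrinsics apply), "rvec" (rotation vector, rad) and "tvec" (3), from world to camera coordinates, as OpenCV has them. Camera axes: x right, y down, z forward; pixel columns grow to the right and rows downward; lengths in m; the calibration is good to about 2 mm. A picture is of the moment at which its call begins: read the wrist's pose just before it. get_calibration takes no time and is no camera call; for the wrist camera it gives the pose at the moment of the call.
A pose or a line that the arm cannot do raises robot.IKError and nothing moves.
- robot.job_done(): hands the job in; it is judged then, once.
The state is a dict: "time": time; "q": joint angles; "qvel": joint speeds; "joint_torque": joint torques, N m; "tool_pos": TCP position; "tcp_rot": TCP orientation; "ft_force": force on the tool from outside, world axes, zero at the start; "torque": the same for the moment, N m; "gripper_width": finger opening in m; "gripper_force": force on a finger pad.
Only numpy, scipy, OpenCV 4.12 (cv2) and the standard library are available. Lean on these libraries where they do the work, as an engineer would, in place of code of your own. Each camera call takes 0.05 s, during which the arm holds its last target. There are 200 camera calls.

### The job

Unload the carousel: to bring each loaded cup to the open front, lift the spring ring on top, turn the turntable by it to the next slot and let the ring drop in, then take the canister out and put it in the tray whose plate bears the same mark as its lid (disc or cross). When all canisters are in their trays, index the turntable until the blank station is back at the open front, with the ring fully down. Do not knock over the bottle.

Things in the scene. Friction and masses are not known exactly. Their poses are not given: they have to be found in the camera images.
- stand: the carousel's fixed stand: grey foot plate 285 x 300 x 22 mm, four posts 12 mm thick and a clear guard plate (130 to 136 mm above the bench) over all of the turntable but the front. Origin: on the turntable's axis, at bench height; -x points to the open front (the window)
- crown (a point): centre of the top of the slotted steel crown on the guard plate, on the turntable's axis, 148 mm above the bench: 43 mm outer radius, 12 mm high, five slots 72 degrees apart, one pointing to the window. The ring's pin rests in one slot and locks the turntable; all five slots are alike
- turntable (a joint): turntable angle (rad), counter-clockwise from above, 0 with the blank station at the window; up to two turns either way, only while the ring is lifted (about 0.08 rad of play when locked). Disc 135 mm radius, top 36 mm above the bench. Five stations at 100 mm radius, 72 degrees (1.257 rad) apart: the blank one and four cups, at 72, 144, 216 and 288 degrees counter-clockwise from the blank
- ring (a joint): lift of the spring index ring (m): 0 down, its pin in a slot; 0.018 fully up; the pin clears the crown at 0.010, so lift 13 to 16 mm to turn. The spring holds it down with 5 N at 0, 7 N at the top, plus 1 N weight. It turns with the turntable. Let go between slots, its pin stays on the crown, lift about 0.010, unlocked
- ring_top (a point): middle of the top bar of the steel pull ring, on the axis, 202 mm above the bench when down. The ring stands upright: 52 mm outer and 35 mm inner width, 10 mm thick, bar 8.5 mm high, open below the bar. Site x lies in the ring's plane, y across its 10 mm thickness (grip along this y from above), z up; at turntable angle 0 x points away from the window
- blank (a point): centre of the turntable's blank station (a flat steel disc, 68 mm across, no cup), on its top, 40 mm above the bench
- window (a point): fixed point on the stand at the middle of the window, 100 mm from the axis towards the stand's -x and 40 mm above the bench, where a station at the window has its centre. Cups: inner radius 32 mm, floor 40 mm, rim 58 mm above the bench, so a canister's middle is 80 mm above the bench. Only the cup at the window can be reached from above
- bottle: bystander: white screw-cap laboratory bottle, 60 mm diameter, 116 mm tall, behind and left of the carousel; origin: centre of the underside, z up
- tray_round: white tray of round-marked canisters, 176 mm along its x by 187 mm along its y, rim 16 to 23 mm high and 7 mm wide, floor 3 mm above its underside; loose, 0.6 kg. A white plate 50 mm square, 6 mm high, outside the middle of its -x side (towards the robot) bears a dark mark, a round disc 34 mm across. Origin: centre of the tray's underside, z up. Stands left or right of the carousel
- tray_cross: white tray of cross-marked canisters, 176 mm along its x by 187 mm along its y, rim 16 to 23 mm high and 7 mm wide, floor 3 mm above its underside; loose, 0.6 kg. A white plate 50 mm square, 6 mm high, outside the middle of its -x side (towards the robot) bears a dark mark, a diagonal cross, 42 mm from tip to tip. Origin: centre of the tray's underside, z up. Stands left or right of the carousel
- canister_round_1: white plastic canister, 80 mm tall: round body 40 mm diameter on a square foot 44 x 44 mm, 12 mm high; mass 0.14 to 0.24 kg; flat lid with a dark steel mark 2 mm proud: a round disc 24 mm across. Origin at its middle, 40 mm above its underside and below its lid; z up through the lid. At the start it stands in one of the turntable's cups; absent in some runs
- canister_round_2: white plastic canister, 80 mm tall: round body 40 mm diameter on a square foot 44 x 44 mm, 12 mm high; mass 0.14 to 0.24 kg; flat lid with a dark steel mark 2 mm proud: a round disc 24 mm across. Origin at its middle, 40 mm above its underside and below its lid; z up through the lid. At the start it stands in one of the turntable's cups; absent in some runs
- canister_cross_1: white plastic canister, 80 mm tall: round body 40 mm diameter on a square foot 44 x 44 mm, 12 mm high; mass 0.14 to 0.24 kg; flat lid with a dark steel mark 2 mm proud: a diagonal cross, 30 mm from tip to tip. Origin at its middle, 40 mm above its underside and below its lid; z up through the lid. At the start it stands in one of the turntable's cups; absent in some runs
- canister_cross_2: white plastic canister, 80 mm tall: round body 40 mm diameter on a square foot 44 x 44 mm, 12 mm high; mass 0.14 to 0.24 kg; flat lid with a dark steel mark 2 mm proud: a diagonal cross, 30 mm from tip to tip. Origin at its middle, 40 mm above its underside and below its lid; z up through the lid. At the start it stands in one of the turntable's cups; absent in some runs

How it is judged (in metres and radians):
At the end, for the whole second after the job is handed in: every canister present rests in the tray with its own mark (its middle inside the rim and under 62 mm above the tray's underside, standing or lying, at rest); the blank station is at the window (within 15 mm) and the ring is down (under 3 mm) (x of canister_round_1 in the frame of tray_round between -0.082 and 0.082 m and y of canister_round_1 in the frame of tray_round between -0.086 and 0.086 m and z of each of canister_round_1, canister_round_2 in the frame of tray_round below 0.062 m and linear speed of each of canister_round_1, canister_round_2, canister_cross_1, canister_cross_2 below 0.03 m/s and x of canister_round_2 in the frame of tray_round between -0.082 and 0.082 m and y of canister_round_2 in the frame of tray_round between -0.086 and 0.086 m and x of canister_cross_1 in the frame of tray_cross between -0.082 and 0.082 m and y of canister_cross_1 in the frame of tray_cross between -0.086 and 0.086 m and z of each of canister_cross_1, canister_cross_2 in the frame of tray_cross below 0.062 m and x of canister_cross_2 in the frame of tray_cross between -0.082 and 0.082 m and y of canister_cross_2 in the frame of tray_cross between -0.086 and 0.086 m and horizontal distance between blank and window below 0.015 m and value of joint ring below 0.003 m); the robot touches nothing.
It fails at once if the bystander bottle is knocked over (angle between bottle's own z axis and vertical above 0.6 rad).
Of canister_round_1, canister_round_2, canister_cross_1, canister_cross_2 only 2 to 4 are there at a start; the rules pass over those that are not, and their reading is None.
At some moment in a run one of tray_round, tray_cross may be knocked a few centimetres aside while the robot is not near it.
Once in a run the grip may slacken for a moment while it holds something.
It also fails if it takes over 210 s, if anything falls off the work surface, if the arm or the gripper's body presses on something with over 40 N, if the wrist force passes 120 N, or if a joint passes its speed limit or range.

## Working session

There is one attempt and no reset: what is moved stays moved. The work goes in short steps, each a Python script; the robot and the scene stay as the last script left them, time stands still between calls to the robot, and variables do not carry over. Pictures are saved under pics/ and viewed, at most 14 in all, crops included, and the job is handed in when it is done.

```bash
mkdir -p pics; ls; python3 - <<'E'
from plant import robot
import cv2
for n in ("scene","top"):
    cv2.imwrite(f"pics/{n}0.png",robot.grab_frame(n))
    print(n,robot.get_calibration(n))
o=robot.observe();print(o)
print(robot.get_calibration("wrist"))
E
```

```text
pics
scene {'vertical_fov': 42.05606866261936, 'cx': 314.25870040815977, 'cy': 245.36198517696513, 'k1': -0.22214859016508054, 'rvec': array([ 1.86243188, -1.05779723,  0.65672375]), 'tvec': array([-0.30795163,  0.36713546,  0.95888663])}
top {'vertical_fov': 57.57062343596273, 'cx': 324.7127073556759, 'cy': 239.23128965008988, 'k1': -0.017363180260519206, 'rvec': array([ 2.12650032, -2.16492133,  0.13944883]), 'tvec': array([0.02181038, 0.59065674, 1.01458977])}
{'time': 0.1, 'q': array([ 6.04065952e+01,  5.99521529e+00,  5.53290690e+00,  8.96035368e+01,
       -9.06713375e-04,  7.75282781e+01]), 'qvel': array([ 0.03185689, -0.03352131,  0.12885756,  0.00636654,  0.02815639,
        0.03040635]), 'joint_torque': array([ 4.83600932e-03, -5.58199990e+01,  5.04724860e+01,  1.29394111e-02,
       -3.31831661e-04,  1.68775057e-05]), 'tool_pos': array([0.17651908, 0.57323791, 0.30321321]), 'tcp_rot': array([-1.79935513e+02, -1.33344531e-02,  1.62878310e+02]), 'ft_force': array([ 0.16868207, -0.40246951, -0.38830872]), 'torque': array([-0.0334757 ,  0.01093666,  0.00040965]), 'gripper_force': 0.0, 'gripper_width': 0.08517022734851842}
{'vertical_fov': 63.832369351821804, 'cx': 322.3447890844771, 'cy': 242.68688820555738, 'k1': -0.0291706656171928, 'rvec': array([-2.32692309, -1.71915766, -0.25403535]), 'tvec': array([-0.59938026, -0.03818927,  0.37826469])}
```

View pics/top0.png

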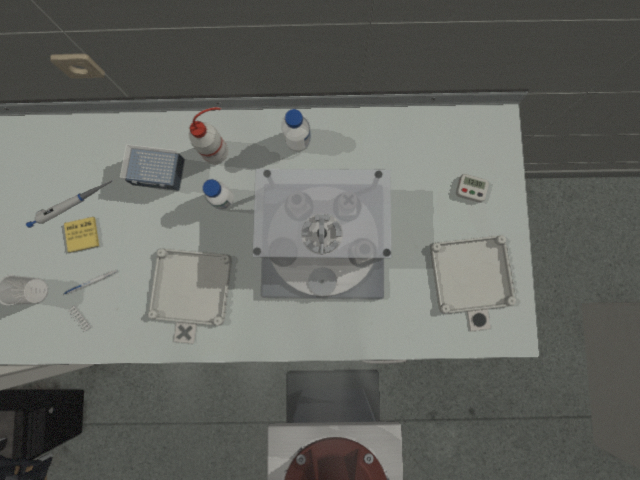

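View pics/scene0.png

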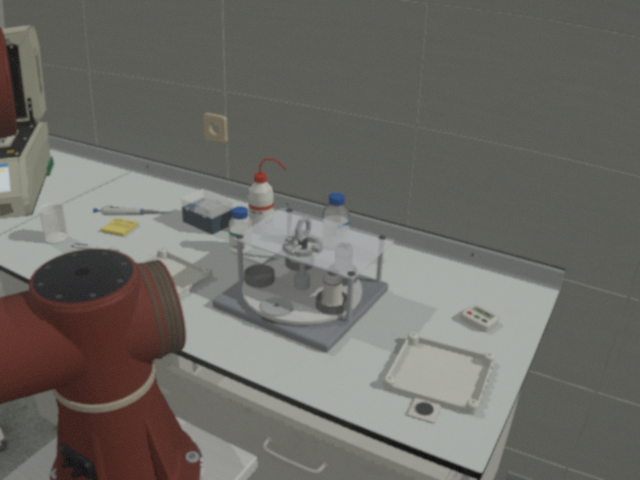

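The top view shows the blank at the window (322,280) and canisters at right-front (362,250), right-back (348,203, cross) and left-back (298,203). The left-front cup (283,250) looks empty. The cross tray is on the left (190,288) and the round tray on the right (472,272).

```bash
cat > h.py <<'E'
import numpy as np, cv2
from plant import robot
def cam(c):
    f=240/np.tan(np.radians(c["vertical_fov"])/2)
    R=cv2.Rodrigues(c["rvec"])[0]; return f,R,np.asarray(c["tvec"])
def ray(c,px,z):
    f,R,t=cam(c); px=np.atleast_2d(np.asarray(px,float))
    d=(px-[c["cx"],c["cy"]])/f; u=d.copy()
    for _ in range(20): u=d/(1+c["k1"]*(u**2).sum(1,keepdims=True))
    v=np.c_[u,np.ones(len(u))]@R; o=-R.T@t
    return o+v*((z-o[2])/v[:,2:])
def proj(c,P):
    f,R,t=cam(c); q=np.atleast_2d(P)@R.T+t; u=q[:,:2]/q[:,2:]
    return u*(1+c["k1"]*(u**2).sum(1,keepdims=True))*f+[c["cx"],c["cy"]]
E
python3 - <<'E'
from h import *
im=cv2.imread("pics/top0.png")
a=cv2.resize(im[155:310,245:400],None,fx=3.8,fy=3.8,interpolation=cv2.INTER_CUBIC)
cv2.imwrite("pics/c1.png",a)
c=robot.get_calibration("top")
# post caps: dark on plate
g=cv2.cvtColor(im,cv2.COLOR_BGR2GRAY)
def blobs(x0,y0,x1,y1,th,lo,hi):
    n,l,s,ce=cv2.connectedComponentsWithStats((g[y0:y1,x0:x1]<th).astype(np.uint8))
    for i in range(1,n):
        if lo<=s[i,4]<=hi: print((ce[i]+[x0,y0]).round(1),s[i])
print("posts");blobs(245,160,400,265,75,15,120)
print("marks");blobs(165,315,205,350,110,20,400);blobs(460,305,500,335,110,20,400)
E
```

```text
posts
[377.6 173.9] [131  12   5   5  17]
[386.4 252.3] [139  89   6   7  31]
marks
[184.3 332.2] [ 12  10  15  15 110]
[478.9 319.5] [ 12   8  14  14 157]
```

View pics/c1.png

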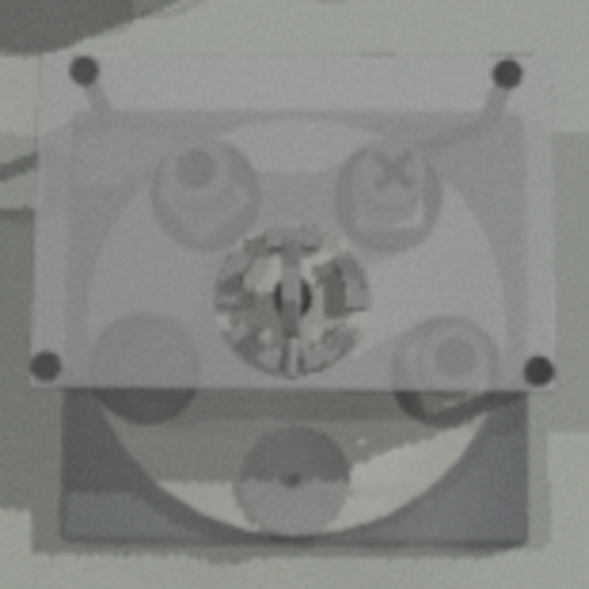

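The crop shows a round mark at right-front, a cross at right-back and a round mark at left-back, and the left-front cup is empty. The crown centre is at about crop (292,299), and the blank's centre hole is at (292,480).

```bash
python3 - <<'E'
from h import *
c=robot.get_calibration("top")
up=lambda p:(np.array(p)+.5)/3.8-.5+[245,155]
print("crown",ray(c,up([292,299]),.148)); print("blank",ray(c,up([292,480]),.040)); print("ringtop",ray(c,up([291,295]),.202))
f=ray(c,[up([62,541]),up([525,543])],.022);print("front corners",f,np.hypot(*(f[1]-f[0])[:2]))
p=ray(c,[up(q) for q in ([84,71],[507,74],[46,366],[539,370])],.14);print("posts",p)
print("marks",ray(c,[[184.3,332.2],[478.9,319.5]],.006))
im=cv2.imread("pics/top0.png")
a=[cv2.resize(im[y:y+110,x:x+100],None,fx=4,fy=4,interpolation=cv2.INTER_CUBIC) for x,y in((140,240),(425,228))]
cv2.imwrite("pics/c2.png",np.hstack(a))
E
```

```text
crown [[0.58916045 0.01726203 0.148     ]]
blank [[0.49068822 0.02070404 0.04      ]]
ringtop [[0.58307809 0.01697781 0.202     ]]
front corners [[ 0.45528527  0.16815704  0.022     ]
 [ 0.44893895 -0.12635551  0.022     ]] 0.29458091896878064
posts [[ 0.7285693   0.13773667  0.14      ]
 [ 0.72173646 -0.11110114  0.14      ]
 [ 0.55409618  0.15937572  0.14      ]
 [ 0.54661159 -0.12341987  0.14      ]]
marks [[ 0.37327349  0.35788211  0.006     ]
 [ 0.39167026 -0.36027421  0.006     ]]
```

View pics/c2.png

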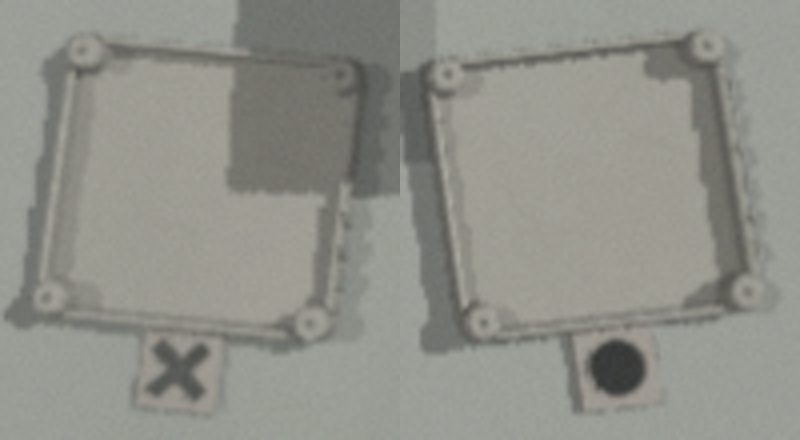

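Each tray shows four corner posts and its mark plate. Cross tray corners in the crop are (85,50), (342,75), (48,297), (312,322), and round tray corners are (445,75), (707,45), (483,322), (747,291).

```bash
python3 - <<'E'
from h import *
c=robot.get_calibration("top")
for nm,off,k in (("cross",(140,240),[[85,50],[342,75],[48,297],[312,322]]),("round",(425,228),[[45,75],[307,45],[83,322],[347,291]])):
    p=ray(c,(np.array(k)+.5)/4-.5+off,.023)[:,:2]
    m=p.mean(0); ax=(p[0]+p[1]-p[2]-p[3])/2; ay=(p[0]+p[2]-p[1]-p[3])/2
    print(nm,m,np.linalg.norm(ax),np.linalg.norm(ay),np.degrees(np.arctan2(ax[1],ax[0])),np.degrees(np.arctan2(-ay[0],ay[1])))
robot.move_pose([.52,.017,.40],[180,0,178.5])
cal=robot.get_calibration("wrist"); im=robot.grab_frame("wrist"); cv2.imwrite("pics/w1.png",im)
R=cv2.Rodrigues(cal["rvec"])[0]; print("cam",-R.T@cal["tvec"]); np.save("w1.npy",cal,allow_pickle=True)
print(robot.observe()["q"],robot.observe()["ft_force"],robot.observe()["time"])
E
```

```text
cross [0.48508921 0.34423869] 0.1502945028850377 0.16087814288544341 -6.430006238466713 -6.339922302630465
round [ 0.5035826  -0.34860773] 0.15052531444939482 0.16172843711315243 5.434022442582234 5.494609077455609
cam [0.44636961 0.01925562 0.46916233]
[-1.24821348e+01 -5.29387626e+00  4.37716380e+00  9.96811896e+01
  6.80877466e-03 -1.10346456e+01] [-0.40268426  0.428414   -0.44822117] 2.5
```

View pics/w1.png

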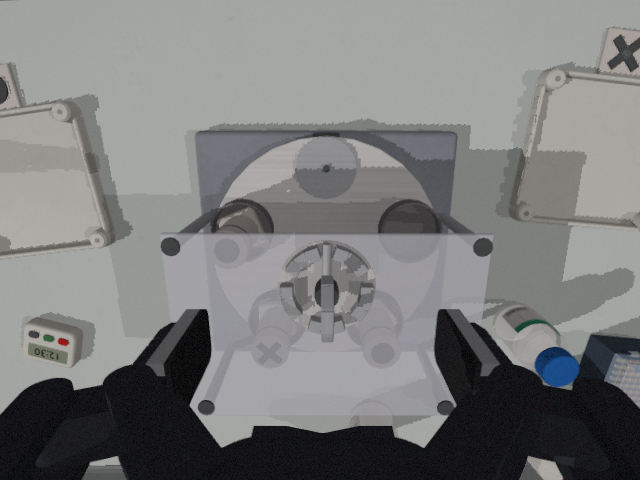

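The wrist view has the blank's hole at (326,169), the crown at about (327,287), foot plate front corners at (197,131) and (456,131), and front posts at (171,247) and (482,247).

```bash
python3 - <<'E'
from h import *
c=np.load("w1.npy",allow_pickle=True).item()
print("blank",ray(c,[326,169],.04)); print("crown",ray(c,[[327.5,287],[279,287],[376,287]],.148))
print("foot",ray(c,[[197,131],[456,131]],.022)); print("posts",ray(c,[[171,247],[482,247],[207,408],[446,408]],.138))
im=cv2.imread("pics/w1.png"); cv2.imwrite("pics/c3.png",cv2.resize(im[225:365,260:395],None,fx=4,fy=4,interpolation=cv2.INTER_CUBIC))
E
```

```text
blank [[0.49201442 0.02220224 0.04      ]]
crown [[ 0.5858187   0.02048344  0.148     ]
 [ 0.58474202 -0.02331137  0.148     ]
 [ 0.58693592  0.06429224  0.148     ]]
foot [[ 0.44792124 -0.12120329  0.022     ]
 [ 0.45509123  0.16896262  0.022     ]]
posts [[ 0.54759883 -0.12028082  0.138     ]
 [ 0.55462045  0.16128286  0.138     ]
 [ 0.72398867 -0.10788997  0.138     ]
 [ 0.73030164  0.14125079  0.138     ]]
```

View pics/c3.png

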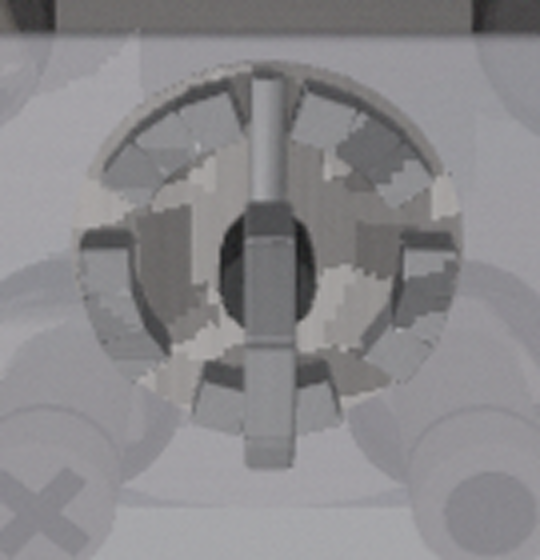

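```bash
python3 - <<'E'
from h import *
c=np.load("w1.npy",allow_pickle=True).item()
print("ring",ray(c,[327.3,297.6],.202),ray(c,[[327.3,225+237/4],[327.3,225+345/4]],.202))
print(proj(c,[[.59,.019,.202],[.59,.019,.148]]))
for q6y in (178.5,106.5,34.5,-37.5):
    print(q6y,robot.ik([.59,.019,.25],[180,0,q6y]))
for p in ([.49,.0215,.154],[.49,.0215,.274],[.485,.344,.12],[.50,-.39,.12],[.50,-.31,.12]): print(robot.ik(p,[180,0,178.5]))
E
```

```text
ring [[0.57107364 0.01994348 0.202     ]] [[0.56013498 0.02017386 0.202     ]
 [0.5825203  0.01970268 0.202     ]]
[[326.59413902 320.01251286]
 [325.95986562 291.29355484]]
178.5 [-10.83795867   4.03050154  -2.06024816  83.90925031   0.
  -9.33795867]
106.5 [-10.83795867   4.03050154  -2.06024816  83.90925031   0.
  62.66204133]
34.5 [-10.83795867   4.03050154  -2.06024816  83.90925031   0.
 134.66204133]
-37.5 [ -10.83795867    4.03050154   -2.06024816   83.90925031    0.
 -153.33795867]
[-12.8091476  -11.92850848 -27.37094991  74.55755857   0.
 -11.3091476 ]
[-12.8091476  -13.55217971 -16.26583818  87.28634153   0.
 -11.3091476 ]
[ 22.75812756   7.8811306  -11.61363727  70.50523213   0.
  24.25812756]
[-49.74742629  14.54907984  -4.12911921  71.32180096   0.
 -48.24742629]
[-44.52526011   6.80983537 -12.77139737  70.41876726   0.
 -43.02526011]
```

```bash
cat >> h.py <<'E'
AX=np.array([.590,.0195]); YAW=-1.45
def st(): 
    o=robot.observe(); return f"t={o['time']:.1f} z={o['tool_pos'][2]:.4f} w={o['gripper_width']:.4f} gf={o['gripper_force']:.0f} F={np.round(o['ft_force'],1)} q6={o['q'][5]:.1f}"
def turn(yaw,deg,open_w=.05,zg=.250,lift=.0145):
    """grip the ring at yaw, lift, rotate the turntable clockwise by deg, lower, release, retreat"""
    ori=[180,0,yaw]
    robot.set_gripper(open_w)
    robot.move_pose([*AX,.33],ori)
    print("guard",robot.line_to([*AX,zg],vel=.12,guard=15)); robot.set_gripper(0.0); print("gripped",st())
    robot.line_to([*AX,zg+lift],vel=.04); print("lifted",st())
    q=np.array(robot.observe()["q"]); n=int(np.ceil(deg/24))
    for i in range(n):
        t=q.copy(); t[5]+=deg*(i+1)/n; robot.goto_joints(t); print(" turn",st())
        if robot.observe()["gripper_width"]<.007: print("LOST"); return False
    robot.line_to([*AX,zg],vel=.04); print("down",st())
    robot.set_gripper(open_w); robot.line_to([*AX,.33],vel=.15); print("free",st()); return True
def look(name,pos=(.49,.0195,.42),yaw=178.55):
    robot.move_pose(list(pos),[180,0,yaw]); c=robot.get_calibration("wrist"); im=robot.grab_frame("wrist")
    cv2.imwrite(f"pics/{name}.png",im); np.save(f"{name}.npy",c,allow_pickle=True); return c,im
E
python3 - <<'E'
from h import *
turn(180+YAW,72)
look("w2",(.50,.0195,.40))
E
```

```text
guard False
gripped t=4.7 z=0.2507 w=0.0086 gf=59 F=[-0.9  0.2  5.4] q6=-9.3
lifted t=5.2 z=0.2637 w=0.0089 gf=58 F=[ 6.3 -1.2 -9.1] q6=-9.3
 turn t=5.7 z=0.2628 w=0.0091 gf=59 F=[ 5.2  1.4 -8.2] q6=14.7
 turn t=6.2 z=0.2628 w=0.0088 gf=59 F=[ 5.6  0.6 -8.8] q6=38.7
 turn t=6.7 z=0.2629 w=0.0092 gf=59 F=[ 6.6  1.  -7.9] q6=62.7
down t=7.1 z=0.2507 w=0.0092 gf=60 F=[3.  2.5 4.8] q6=62.7
free t=8.3 z=0.3292 w=0.0499 gf=0 F=[ 0.2 -0.6 -0.6] q6=62.7
```

View pics/w2.png

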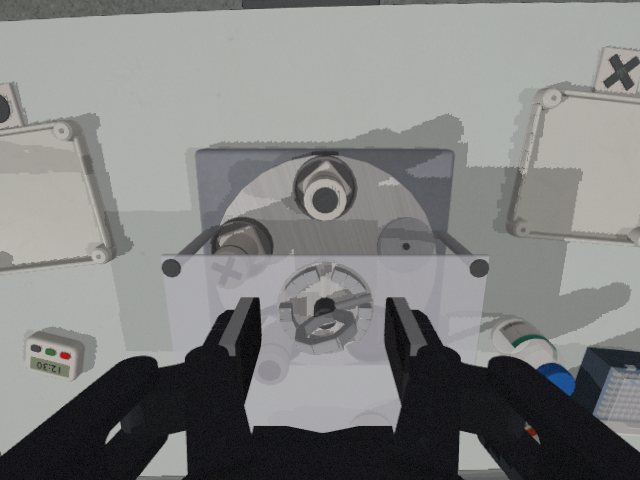

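The round canister now stands at the window with its mark at (325,200). The blank has moved on one slot and the ring looks seated.

```bash
cat >> h.py <<'E'
TR={"cross":dict(c=[.4851,.3442],m=[.37327,.35788],yaw=-6.4,box=(165,300,225,355)),"round":dict(c=[.5036,-.3486],m=[.39167,-.36027],yaw=5.5,box=(440,295,520,345))}
def tray_shift(kind):
    T=TR[kind]; c=robot.get_calibration("top"); im=robot.grab_frame("top"); cv2.imwrite(f"pics/top_{robot.observe()['time']:.0f}.png",im)
    x0,y0,x1,y1=T["box"]; g=cv2.cvtColor(im,cv2.COLOR_BGR2GRAY)[y0:y1,x0:x1]
    n,l,s,ce=cv2.connectedComponentsWithStats((g<110).astype(np.uint8))
    b=[i for i in range(1,n) if 70<s[i,4]<220 and max(s[i,2:4])<24]
    print("mark blobs",[(ce[i]+[x0,y0]).round(1).tolist()+[int(s[i,4])] for i in b])
    if len(b)!=1: return None
    return ray(c,ce[b[0]]+[x0,y0],.006)[0,:2]-T["m"]
def pick(px,name):
    """px: lid mark in wrist picture name"""
    p=ray(np.load(name+".npy",allow_pickle=True).item(),px,.122)[0,:2]
    print("canister",p,"window",AX-[.1*np.cos(np.radians(YAW)),.1*np.sin(np.radians(YAW))])
    robot.set_gripper(.075); robot.move_pose([*p,.30],[180,0,180+YAW])
    print("guard",robot.line_to([*p,.155],vel=.12,guard=15)); robot.set_gripper(0); print("grip",st())
    robot.line_to([*p,.30],vel=.12); print("up",st())
def place(kind,dy,shift=(0,0),z=.121):
    T=TR[kind]; a=np.radians(T["yaw"]); p=np.array(T["c"])+shift+dy*np.array([-np.sin(a),np.cos(a)])
    ori=[180,0,(90 if kind=="round" else 90)+T["yaw"]]; print("place",p,robot.ik([*p,z],ori))
    robot.move_pose([*p,.30],ori); print("over",st())
    if robot.observe()["gripper_width"]<.034: print("LOST"); return
    robot.line_to([*p,z+.02],vel=.12); print("guard",robot.line_to([*p,z-.003],vel=.03,guard=8),st())
    robot.set_gripper(.06); robot.line_to([*p,.30],vel=.15); print("free",st())
E
python3 - <<'E'
from h import *
pick([325,200],"w2"); s=tray_shift("round"); print("shift",s)
s2=tray_shift("cross"); print(s2)
E
```

```text
canister [0.49086444 0.02199791] window [0.49003202 0.02203046]
guard False
grip t=12.1 z=0.1556 w=0.0389 gf=60 F=[-1.5 -0.3  5.5] q6=-11.3
up t=13.5 z=0.2991 w=0.0388 gf=60 F=[ 0.8 -0.9 -2.7] q6=-11.3
mark blobs [[489.5, 322.6, 149]]
shift [-0.00795727 -0.0253504 ]
mark blobs [[184.5, 332.5, 116]]
[-0.00070089 -0.00044274]
```

The round tray has been knocked by about 26 mm, so I'll look at it again.

```bash
ls -tr pics; python3 - <<'E'
from h import *
im=robot.grab_frame("top")
cv2.imwrite("pics/c4.png",cv2.resize(im[228:338,425:535],None,fx=4,fy=4,interpolation=cv2.INTER_CUBIC))
E
```

```text
scene0.png
top0.png
c1.png
c2.png
w1.png
c3.png
w2.png
top_14.png
```

View pics/c4.png

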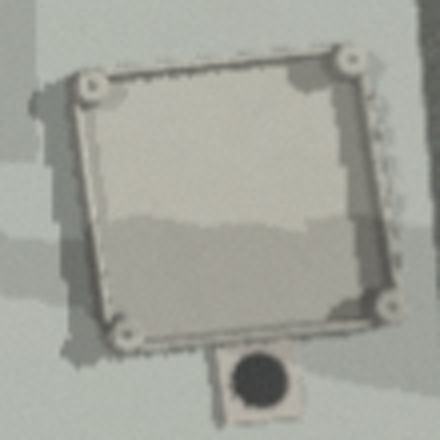

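The tray has shifted and barely rotated. Its corners are at (92,86), (350,60), (126,333), (389,306).

```bash
python3 - <<'E'
from h import *
c=robot.get_calibration("top")
p=ray(c,(np.array([[92,86],[350,60],[126,333],[389,306]])+.5)/4-.5+[425,228],.023)[:,:2]
m=p.mean(0); ax=(p[0]+p[1]-p[2]-p[3])/2; yaw=np.degrees(np.arctan2(ax[1],ax[0])); print(m,yaw)
mk=ray(c,[489.5,322.6],.006)[0,:2]
s=open("h.py").read().replace('c=[.5036,-.3486],m=[.39167,-.36027],yaw=5.5',f'c=[{m[0]:.4f},{m[1]:.4f}],m=[{mk[0]:.5f},{mk[1]:.5f}],yaw={yaw:.1f}')
open("h.py","w").write(s)
import importlib,h; importlib.reload(h)
h.place("round",-.036)
print("recheck",h.tray_shift("round"))
E
```

```text
[ 0.49520596 -0.37467377] 4.684858679974031
place [ 0.49814979 -0.41057895] [-51.07705473  16.43684544  -1.81775647  71.74539809   0.
  34.22294527]
over t=15.2 z=0.3003 w=0.0386 gf=60 F=[-0.3  0.7 -1.9] q6=34.2
guard True t=17.4 z=0.1187 w=0.0387 gf=61 F=[-0.5  1.4  4.6] q6=34.2
free t=19.1 z=0.2989 w=0.0600 gf=0 F=[-0.5  0.3 -0.2] q6=34.2
mark blobs [[489.5, 322.8, 154], [514.1, 340.2, 104]]
recheck None
```

```bash
python3 - <<'E'
from h import *
turn(108+YAW,72)
look("w3",(.50,.0195,.40))
E
```

```text
guard False
gripped t=22.3 z=0.2508 w=0.0087 gf=59 F=[ 1.6 -0.3  4.4] q6=62.7
lifted t=22.8 z=0.2635 w=0.0088 gf=58 F=[ 6.7 -0.  -7.3] q6=62.7
 turn t=23.3 z=0.2622 w=0.0092 gf=59 F=[ 5.5  0.5 -8.1] q6=86.7
 turn t=23.8 z=0.2622 w=0.0091 gf=59 F=[ 6.1  0.1 -7.7] q6=110.7
 turn t=24.3 z=0.2622 w=0.0088 gf=59 F=[ 6.5  0.1 -7.9] q6=134.7
down t=24.8 z=0.2508 w=0.0088 gf=60 F=[3.1 1.2 5.4] q6=134.7
free t=25.9 z=0.3291 w=0.0501 gf=0 F=[-0.7 -0.2 -0.3] q6=134.7
```

View pics/w3.png

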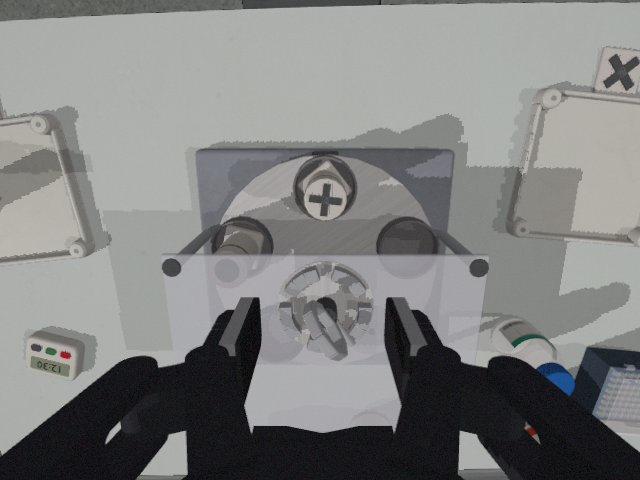

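The cross canister is at the window (325,200), and the cross tray has not moved.

```bash
python3 - <<'E'
from h import *
pick([325,200],"w3"); s=tray_shift("cross"); print("shift",s)
if s is not None and np.hypot(*s)<.004:
    place("cross",0.0)
    print(tray_shift("cross"))
    if robot.observe()["ft_force"][2]>-1.2:
        turn(36+180+YAW-360,72)
        look("w4",(.50,.0195,.40))
E
```

```text
canister [0.49114407 0.02194893] window [0.49003202 0.02203046]
guard False
grip t=30.8 z=0.1556 w=0.0390 gf=60 F=[-1.   0.   6.1] q6=-11.3
up t=32.1 z=0.2991 w=0.0387 gf=61 F=[ 0.3  0.9 -2.9] q6=-11.3
mark blobs [[184.4, 332.6, 113]]
shift [-0.00100673 -0.00037262]
place [0.4851 0.3442] [ 22.7725127    7.87107918 -11.51730702  70.6116138    0.
 119.1725127 ]
over t=34.1 z=0.2999 w=0.0388 gf=60 F=[ 0.5 -1.  -1.9] q6=119.1
guard True t=36.3 z=0.1186 w=0.0386 gf=61 F=[ 0.2 -0.6  4.3] q6=119.2
free t=38.0 z=0.2989 w=0.0600 gf=0 F=[-0.  -0.3 -0.3] q6=119.2
mark blobs [[184.2, 332.1, 105]]
[0.0002809  0.00025444]
guard False
gripped t=42.0 z=0.2508 w=0.0092 gf=59 F=[ 0.3 -1.3  4.7] q6=-45.3
lifted t=42.5 z=0.2636 w=0.0088 gf=58 F=[ 6.4 -1.3 -8.2] q6=-45.3
 turn t=43.0 z=0.2624 w=0.0091 gf=58 F=[ 5.7 -1.2 -7.5] q6=-21.3
 turn t=43.5 z=0.2624 w=0.0093 gf=59 F=[ 5.3 -0.3 -8. ] q6=2.7
 turn t=44.0 z=0.2625 w=0.0094 gf=59 F=[ 5.3  0.4 -7.7] q6=26.7
down t=44.5 z=0.2507 w=0.0089 gf=60 F=[2.  1.  5.5] q6=26.7
free t=45.6 z=0.3292 w=0.0497 gf=0 F=[-0.3  1.3  0.4] q6=26.7
```

```bash
ls -tr pics | tail -3; python3 - <<'E'
import cv2,numpy as np,glob,os
w=cv2.imread("pics/w4.png"); t=cv2.imread(max(glob.glob("pics/top_*.png"),key=os.path.getmtime))
if w is not None:
    cv2.imwrite("pics/v4.png",np.hstack([cv2.resize(w,(480,360)),cv2.resize(t[230:350,135:235],(300,360))]))
E
```

```text
top_32.png
top_38.png
w4.png
```

View pics/v4.png

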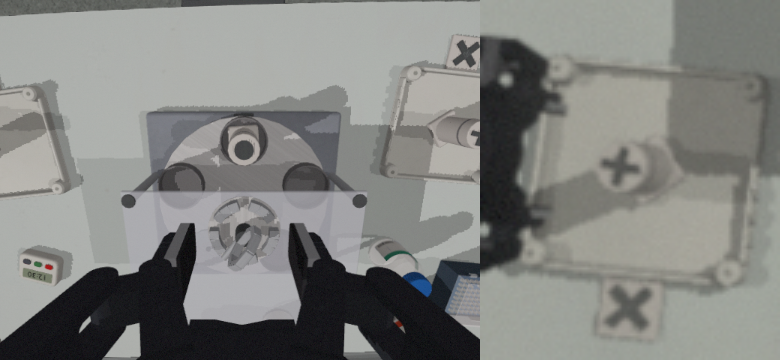

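The second round canister is at the window (324,199). The cross canister stands in its own tray, and the remaining cup is empty.

```bash
python3 - <<'E'
from h import *
pick([324.5,199.5],"w4"); s=tray_shift("round"); print("shift",s)
if s is not None and np.hypot(*s)<.004:
    place("round",.036)
    if turn(180+YAW-216+360-180,144): look("w5",(.50,.0195,.40)); robot.grab_frame("top")
    cv2.imwrite("pics/end_top.png",robot.grab_frame("top"))
E
```

```text
canister [0.49051841 0.02152483] window [0.49003202 0.02203046]
guard False
grip t=49.0 z=0.1556 w=0.0388 gf=60 F=[-1.   1.1  4.6] q6=-11.3
up t=50.4 z=0.2991 w=0.0385 gf=60 F=[-0.2  0.4 -1.6] q6=-11.3
mark blobs [[489.5, 322.6, 149]]
shift [-8.48036621e-05  1.54804611e-05]
place [ 0.49225021 -0.33882105] [-47.0654417    8.34241803 -11.00404101  70.65354096   0.
  38.2345583 ]
over t=51.8 z=0.3001 w=0.0388 gf=60 F=[ 0.2  0.5 -2. ] q6=38.2
guard True t=53.9 z=0.1186 w=0.0389 gf=61 F=[-0.8  1.1  5.2] q6=38.2
free t=55.6 z=0.2989 w=0.0597 gf=0 F=[ 0.6 -0.3  0.1] q6=38.2
guard False
gripped t=58.6 z=0.2508 w=0.0089 gf=59 F=[0.3 0.2 3.7] q6=26.7
lifted t=59.1 z=0.2635 w=0.0090 gf=58 F=[ 5.8  0.4 -7.2] q6=26.7
 turn t=59.6 z=0.2623 w=0.0089 gf=58 F=[ 6.6  1.  -7. ] q6=50.7
 turn t=60.0 z=0.2624 w=0.0090 gf=58 F=[ 6.7  0.5 -7.5] q6=74.7
 turn t=60.5 z=0.2624 w=0.0088 gf=58 F=[ 6.7  1.7 -7. ] q6=98.7
 turn t=61.0 z=0.2624 w=0.0087 gf=58 F=[ 7.3  1.2 -7.8] q6=122.7
 turn t=61.5 z=0.2625 w=0.0089 gf=59 F=[ 7.4  0.2 -8.1] q6=146.7
 turn t=62.0 z=0.2625 w=0.0089 gf=59 F=[ 7.6  0.1 -8.1] q6=170.7
down t=62.5 z=0.2508 w=0.0086 gf=60 F=[4.8 0.7 4.1] q6=170.7
free t=63.6 z=0.3292 w=0.0500 gf=0 F=[ 0.2  0.4 -0.4] q6=170.7
```

```bash
python3 - <<'E'
import cv2,numpy as np
w=cv2.imread("pics/w5.png"); t=cv2.imread("pics/end_top.png")
cv2.imwrite("pics/v5.png",np.hstack([cv2.resize(w,(400,300)),cv2.resize(t[155:345,140:535],(400,300))]))
E
```

```text
(no output)
```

View pics/v5.png

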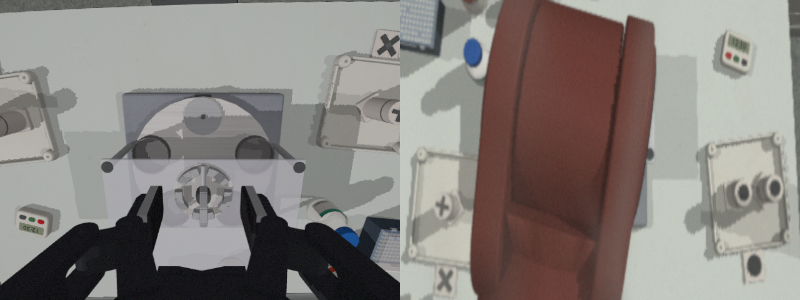

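```bash
python3 - <<'E'
from h import *
c=np.load("w5.npy",allow_pickle=True).item(); g=cv2.cvtColor(cv2.imread("pics/w5.png"),cv2.COLOR_BGR2GRAY)
y,x=np.unravel_index(g[178:200,312:342].argmin(),(22,30)); b=ray(c,[x+312,y+178],.04)[0]
d=np.hypot(*(b[:2]-[.49003,.02203])); print(b,d)
if d<.008: print(robot.job_done())
E
```

```text
[0.49412209 0.02352728 0.04      ] 0.004357413161577588
the job is handed in; nothing more can be done
None
```

The job is handed in: three canisters were present, the two round and one cross each stand in their matching trays, the blank station is back at the window (measured about 4 mm off), the ring went down with the same force readings as before, and the bottle stayed upright.

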